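Walk the lamp box round to face the stop rail

ROBOT

A 7-joint arm with a two-finger parallel gripper is mounted at the origin on the work surface. World frame = base frame: x ahead of the robot, y to its left, z up, the work surface at z = 0. Lengths are in mm, angles in rad, forces in N, time in s.
With the tool pointing down it reaches from about 375 to 925 mm from the base axis. Payload 3.1 kg.
Tool frame: the origin (TCP) lies at the very end of the fingers, on their centre line; the grasp point (between the pads) lies 19 mm behind it; x points along the fingers, z is the direction in which the jaws open and shut, and the axes are right-handed (so a half turn about x gives the same grasp; the last joint's range is limited). The gripper opens to 85 mm and grips with 20 to 120 N. Pads are 22 mm wide; open, the fingers measure 114 mm over their backs; the gripper's body (76 mm by 85 mm) begins 54 mm behind the grasp point. The pads swing forward as they close: fully open they stand 13 mm farther back than shut.
Start: joints at [-1.357, 0.383, 0.044, 1.598, -0.018, 1.161, -0.05], TCP at [199.379, 618.669, 231.269] pointing down, gripper open.
Joint ranges: [-2.61, 2.61], [-0.41, 2.15], [-1.48, 1.57], [0, 2.5], [-1.57, 4.71], [0.05, 1.97], [-2.85, 2.85]. Speed limits (rad/s): [2.79, 2.79, 3.14, 3.14, 3.14, 3.14, 3.14].

INTERFACE

Orientations are given as a rotation vector (axis times angle).
In Python, from rig import r gives the robot as it stands.
- The arm moves only by the tool drive_tool, never from a script. Its argument "commands" is a list of rows, each an object with "jaw": the closure in counts, from 0 (fully open) to 255 (shut); "offset": the shift along the tool's x, y, z in m, a list of three; "yaw": the turn about the tool's x in rad. A call has 1 to 5 rows; each row is the pose to reach, as a shift and turn from the pose commanded when the call began, along the tool's axes at that moment; what a row does not reach only later rows make up. A row lasts 1/12 s, in which the tool goes at most 41.7 mm and 7.16 degrees, less where a joint would pass 70% of its speed; a pose out of reach is approached as far as the arm can. A call with a gripper value outside its range is refused whole. The fingers move at their own pace and stop on an object; "force" is the grip in N (left out, the last holds). Time passes only in rows, so rows that repeat a pose let the fingers close. It gives the time, the measured TCP pose, the force and the opening at its end, in the units of the state.
- r.sense(): the state, without advancing time (a new reading comes with each control period).
- r.grab_frame(name): name is "scene" or "top"; returns the picture (400x640x3 uint8, red, green, blue); there is no depth.
- r.camera_model(name): a dict with "mtx" (3x3 intrinsics, pixels), "R" (3x3) and "t" (3): a world point X has camera coordinates R X + t. Camera axes: x right, y down, z forward; pixel columns grow to the right and rows downward; lengths in mm; the calibration is good to about 2 mm. A picture is of the moment at which its call begins. camera_model takes no time and is no camera call.
- r.job_done(): hands the job in, once; it reports no verdict.
The state is a dict: "time": time; "joint_pos": joint angles; "joint_vel": joint speeds; "joint_efforts": joint torques, N m; "position": TCP position; "tcp_rot": TCP orientation; "wrist_force": force on the tool from outside, world axes, zero at the start; "ft_torque": the same for the moment, N m; "gripper_width": finger opening in mm.
Only numpy, scipy, OpenCV 4.12 (cv2) and the standard library are available. Lean on these libraries where they do the work, as an engineer would, in place of code of your own. Each camera call takes 0.05 s, during which the arm holds its last target.

TASK

The heavy lamp box on the optics bench stands turned away from the low stop rail. Without lifting it, gently walk it round by pushing at its corners with the fingertips until its window side faces the rail; do this before any part of the box touches the rail. Then push it up so that the whole window side lies flush against the rail, not sticking out past either end, and leave the prism, the lens and the beaker where they are.

Things in the scene. Friction and masses are not known exactly. Their poses are not given: they have to be found in the camera images.
- lamp: heavy grey metal lamp box, 90 (x) x 120 (y) x 60 mm high, 0.7 to 1 kg, loose. Origin: centre of underside. Flat front with a round dark-rimmed window (42 mm) looks along its +x, 45 mm from the origin; the back (-x) has upright dark fins, as good as flat to push on; dark slots in the top lie towards the back. Starts turned 40 to 80 degrees anticlockwise (from above) from facing the rail
- front_left (a point): the vertical edge of the lamp box between its front and its +y side, 12 mm above the underside, at (45, 60, 12) mm in the box's frame
- front_right (a point): the vertical edge of the lamp box between its front and its -y side, 12 mm above the underside, at (45, -60, 12) mm in the box's frame
- rail: aluminium stop rail fixed to the bench, 20 (x) x 320 (y) x 25 mm high. Origin: centre of underside. Its working face looks along its own -x, towards the lamp box: the box faces it squarely when the x axes of both point the same way. A fixed white screen, 240 mm wide and 162 mm high, stands 240 mm behind it (+x)
- rail_face (a point): middle of the foot of the rail's working face, at bench height; same axes as the rail: +x into the rail, y along it (ends at y = -160 and +160 mm)
- prism: bystander: three-sided glass prism 98 mm tall upright on a black foot 56 x 56 mm; origin at the centre of its underside; loose, behind the rail
- lens: bystander: round lens 64 mm across in a black ring on a steel foot 50 x 70 mm, 102 mm tall; origin at the centre of its underside; loose, behind the rail
- beaker: bystander: clear plastic beaker 68 mm across, 85 mm tall; origin at the centre of its underside; loose, on the open bench on the far side of the lamp box from the rail
Things that resemble listed ones, but are neither listed nor needed, are in the scene too. What is shaped like the lamp but blue or pink is not meant.

How it is judged:
By the outcome, as a careful person would: the job done as asked, in the order asked, and still so for the second after the job is handed in, with the robot touching nothing.
It also fails if it takes over 72 s, if anything falls off the work surface, if the arm or the gripper's body presses on something with over 40 N, if the wrist force passes 120 N, or if a joint passes its speed limit or range.

## Working session

There is one attempt and no reset: what is moved stays moved. The work goes in short steps, Python scripts to look and compute and a tool call to move; the robot and the scene stay as the last step left them, time stands still between calls to the robot, and variables do not carry over. Pictures are saved under pics/ and viewed, and the job is handed in when it is done.

Besides the shell and the picture viewer there is one more tool, called after "Call:" as name(argument=value, ...), one argument or row to a line, values as JSON. drive_tool: Moves the arm, as the interface text tells. Its arguments: {"type":"object","properties":{"commands":{"type":"array","items":{"type":"object","properties":{"jaw":{"type":"number"},"offset":{"type":"array","items":{"type":"number"}},"yaw":{"type":"number"}}}},"force":{"type":"number"}},"required":["commands"]}

```bash
ls; mkdir -p pics; python3 - <<'E'
from rig import r
import cv2
for n in("scene","top"):
    im=r.grab_frame(n); cv2.imwrite(f"pics/{n}0.png",im[:,:,::-1]); 
    m=r.camera_model(n); print(n,m["mtx"],m["R"],m["t"])
print(r.sense())
E
```

```text
pics
scene [[407.90442753   0.         324.34669398]
 [  0.         407.90442753 197.18378344]
 [  0.           0.           1.        ]] [[ 0.80292646  0.59606382 -0.00412519]
 [ 0.4688609  -0.6358212  -0.61310754]
 [-0.36807411  0.49034613 -0.78998869]] [-519.48702442 -292.21173213 1240.88752454]
top [[492.38608929   0.         317.37139912]
 [  0.         492.38608929 207.24695205]
 [  0.           0.           1.        ]] [[ 0.02084946 -0.99974579 -0.00858212]
 [-0.98433492 -0.01902342 -0.1752794 ]
 [ 0.17507158  0.01210216 -0.98448132]] [ -1.46731485 623.0471029  913.64746141]
{'time': 0.1, 'joint_pos': array([-1.35681233,  0.38375712,  0.04389313,  1.5994221 , -0.01792133,
        1.16121874, -0.04989285]), 'joint_vel': array([-0.00166102, -0.0011365 ,  0.00026367, -0.00330433, -0.00107005,
        0.00036157, -0.00083379]), 'joint_efforts': array([ 2.74116981e-03, -4.34731936e+01,  1.02941103e+00, -2.50455111e+01,
        1.09083886e-02,  5.46189520e-03,  4.38073386e-06]), 'position': array([199.15686223, 617.83240917, 230.0087805 ]), 'tcp_rot': array([-0.97807355,  1.34262907,  0.97554925]), 'wrist_force': array([ 0.47057074,  0.91925065, -0.04098417]), 'ft_torque': array([0.01458607, 0.01371157, 0.04908543]), 'gripper_width': 85.42001268010375}
```

View pics/scene0.png

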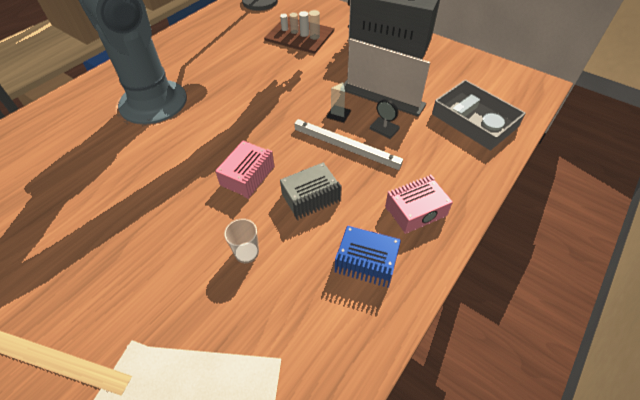

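View pics/top0.png

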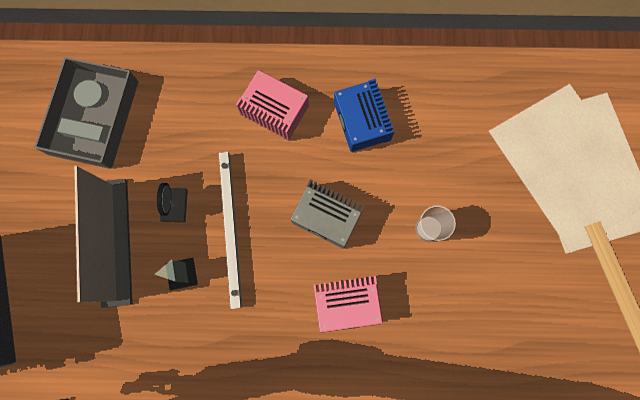

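Candidates in the top view: grey box (327,214), pink (272,104), pink (348,304) and blue (364,115). Only the grey one with dark fins matches, so I'll enlarge it and measure.

```bash
cat > h.py <<'E'
import numpy as np,cv2
from rig import r
def ray(n,uv,z):
    m=r.camera_model(n);K,R,t=map(np.array,(m["mtx"],m["R"],m["t"]))
    uv=np.atleast_2d(uv).astype(float)
    d=(np.linalg.inv(K)@np.c_[uv,np.ones(len(uv))].T).T@R
    c=-R.T@t
    return c+d*((z-c[2])/d[:,2])[:,None]
def proj(n,X):
    m=r.camera_model(n);K,R,t=map(np.array,(m["mtx"],m["R"],m["t"]))
    p=(K@(R@np.atleast_2d(X).T+t[:,None])).T
    return p[:,:2]/p[:,2:]
E
python3 - <<'E'
import cv2
im=cv2.imread("pics/top0.png")
c=cv2.resize(im[165:260,275:405],None,fx=6,fy=6,interpolation=cv2.INTER_CUBIC);cv2.imwrite("pics/c1.png",c)
c=cv2.resize(im[145:315,200:260],None,fx=3.5,fy=3.5,interpolation=cv2.INTER_CUBIC);cv2.imwrite("pics/c2.png",c)
for p in((348,230),(320,225),(350,245),(340,220)):print(p,im[p[1],p[0]])
print(im[230,225:245].tolist())
E
```

```text
(348, 230) [125 140 143]
(320, 225) [120 136 140]
(350, 245) [41 64 98]
(340, 220) [107 122 123]
[[211, 226, 228], [199, 218, 224], [193, 213, 221], [194, 212, 220], [194, 214, 222], [194, 213, 222], [194, 213, 221], [200, 219, 227], [217, 232, 238], [60, 65, 69], [53, 56, 57], [44, 60, 81], [39, 64, 102], [42, 65, 101], [40, 62, 96], [42, 67, 100], [42, 63, 99], [38, 65, 97], [42, 66, 100], [37, 61, 97]]
```

View pics/c1.png

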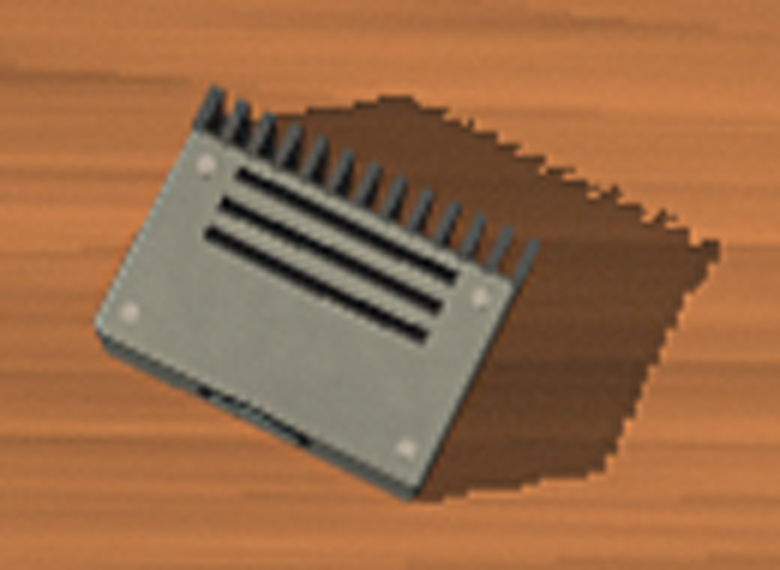

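View pics/c2.png

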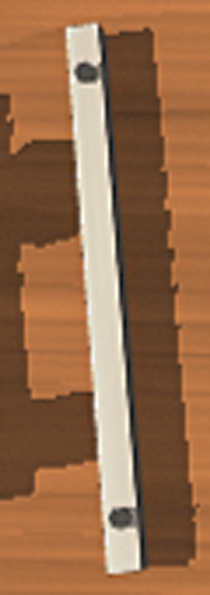

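```bash
cat >> h.py <<'E'
def big(mask,near=None):
    n,l,s,c=cv2.connectedComponentsWithStats(mask.astype(np.uint8))
    i=1+np.argmax(s[1:,4]); return (l==i).astype(np.uint8)
def rect(mask,n,z,off=(0,0)):
    cs,_=cv2.findContours(mask,cv2.RETR_EXTERNAL,cv2.CHAIN_APPROX_NONE)
    c=max(cs,key=cv2.contourArea)[:,0,:]+np.array(off)
    P=ray(n,c,z)[:,:2].astype(np.float32)
    return P,cv2.boxPoints(cv2.minAreaRect(P)),cv2.minAreaRect(P)
def rail(im):
    s=im[140:320,200:260].astype(int)
    m=big(s.min(2)>170); return rect(m,"top",25,(200,140))
def lamp(im,box):
    x0,y0,x1,y1=box
    s=im[y0:y1,x0:x1].astype(int)
    m=(s.max(2)-s.min(2)<40)&(s.min(2)>85)
    m=big(cv2.morphologyEx(m.astype(np.uint8),cv2.MORPH_CLOSE,np.ones((7,7),np.uint8)))
    return rect(m,"top",60,(x0,y0))
E
python3 - <<'E'
from h import *
im=cv2.imread("pics/top0.png")
P,b,m=rail(im);print("rail",b,m)
P,b,m=lamp(im,(285,170,380,255));print("lamp",b,m)
q=np.array([[201,131],[513,280],[416,488],[97,326]])/6+[275,165]-.4
X=ray("top",q,60);print(X, np.linalg.norm(np.diff(X[[0,1,2,3,0]],axis=0),axis=1))
print(ray("top",[[436,224]],0))
E
```

```text
rail [[423.60162 177.77814]
 [425.95648 159.60797]
 [741.81146 200.54355]
 [739.4566  218.71371]] ((582.70654296875, 189.1608428955078), (318.49664306640625, 18.322120666503906), 7.3845109939575195)
lamp [[544.541    -40.822014]
 [614.8014   -73.60504 ]
 [664.5681    33.054817]
 [594.30774   65.837845]] ((604.5545654296875, -3.8835983276367188), (117.69901275634766, 77.53227233886719), 64.98656463623047)
[[663.39779989  30.14199317  60.        ]
 [615.70716831 -72.60058041  60.        ]
 [547.26739038 -41.82442269  60.        ]
 [597.92523328  62.37171205  60.        ]] [113.27150024  75.04115596 115.85789375  72.97541887]
[[ 602.35308614 -233.81451088    0.        ]]
```

```bash
python3 - <<'E'
from h import *
from scipy.spatial.transform import Rotation as Rt
print(Rt.from_rotvec(r.sense()["tcp_rot"]).as_matrix().round(3), np.arctan2(0,1))
print("pink front/back corners",ray("top",[[314,284],[376,278],[382,323],[320,332]],60).round())
E
```

```text
[[-0.001 -0.952  0.307]
 [-0.002  0.307  0.952]
 [-1.    -0.    -0.002]] 0.0
pink front/back corners [[ 474.   14.   60.]
 [ 487. -104.   60.]
 [ 404. -115.   60.]
 [ 385.    1.   60.]]
```

Call:
drive_tool(
  commands=[
    {"jaw":255,"offset":[0,-0.135,-0.141],"yaw":0},
    {"jaw":255,"offset":[0,-0.135,-0.141],"yaw":0},
    {"jaw":255,"offset":[0,-0.135,-0.141],"yaw":0},
    {"jaw":255,"offset":[0,-0.135,-0.141],"yaw":0},
    {"jaw":255,"offset":[0,-0.135,-0.141],"yaw":0},
  ],
)

```text
time: 0.52
position: [286.7, 438.3, 230.4]
tcp_rot: [-0.976, 1.344, 0.972]
wrist_force: [1.3, -0.1, 0.2]
gripper_width: 25.2
```

Call:
drive_tool(
  commands=[
    {"jaw":255,"offset":[0,-0.135,-0.141],"yaw":0},
    {"jaw":255,"offset":[0,-0.135,-0.141],"yaw":0},
    {"jaw":255,"offset":[0,-0.135,-0.141],"yaw":0},
    {"jaw":255,"offset":[0,-0.135,-0.141],"yaw":0},
    {"jaw":255,"offset":[0,-0.135,-0.141],"yaw":0},
  ],
)

```text
time: 0.93
position: [371.1, 262.8, 230.8]
tcp_rot: [-0.974, 1.344, 0.973]
wrist_force: [1.9, 0.6, -0.5]
gripper_width: 0.1
```

Call:
drive_tool(
  commands=[
    {"jaw":255,"offset":[0,-0.135,-0.141],"yaw":0.56},
    {"jaw":255,"offset":[0,-0.135,-0.141],"yaw":0.56},
    {"jaw":255,"offset":[0,-0.135,-0.141],"yaw":0.56},
    {"jaw":255,"offset":[0,-0.135,-0.141],"yaw":0.56},
    {"jaw":255,"offset":[0,-0.135,-0.141],"yaw":0.56},
  ],
)

```text
time: 1.35
position: [456.0, 87.3, 231.2]
tcp_rot: [-0.54, 1.503, 0.539]
wrist_force: [0.9, 0.3, 0.0]
gripper_width: -0.0
```

```bash
cat >> h.py <<'E'
from scipy.spatial.transform import Rotation as Rt
def st(target=None):
    s=r.sense();M=Rt.from_rotvec(s["tcp_rot"]).as_matrix()
    print("t",round(s["time"],2),"p",s["position"].round(1),"jaw ang",np.degrees(np.arctan2(M[1,2],M[0,2])).round(2),"F",s["wrist_force"].round(1),"T",s["ft_torque"].round(2),"w",round(s["gripper_width"],1))
    if target is not None: print("offset mm",(M.T@(np.array(target)-s["position"])).round(1))
    return s
E
python3 - <<'E'
from h import *
st((538,-88,150))
E
```

```text
t 1.35 p [456.   87.3 231.2] jaw ang 39.51 F [0.9 0.3 0. ] T [ 0.03 -0.06  0.02] w -0.0
offset mm [  81.4 -187.4  -48.2]
```

Call:
drive_tool(
  commands=[
    {"jaw":255,"offset":[0.08,-0.187,-0.048],"yaw":0.56},
    {"jaw":255,"offset":[0.08,-0.187,-0.048],"yaw":0.56},
    {"jaw":255,"offset":[0.08,-0.187,-0.048],"yaw":0.56},
    {"jaw":255,"offset":[0.08,-0.187,-0.048],"yaw":0.56},
    {"jaw":255,"offset":[0.08,-0.187,-0.048],"yaw":0.56},
  ],
)

```text
time: 1.77
position: [538.7, -83.1, 150.6]
tcp_rot: [-0.105, 1.568, 0.106]
wrist_force: [0.4, 0.6, -0.5]
gripper_width: -0.2
```

```bash
python3 - <<'E'
from h import *
st((538,-88,14))
E
```

```text
t 1.77 p [538.7 -83.1 150.6] jaw ang 7.71 F [ 0.4  0.6 -0.5] T [-0.   -0.05  0.04] w -0.2
offset mm [136.6  -4.8  -1.3]
```

Call:
drive_tool(
  commands=[
    {"jaw":255,"offset":[0.04,-0.005,-0.001],"yaw":0},
    {"jaw":255,"offset":[0.08,-0.005,-0.001],"yaw":0},
    {"jaw":255,"offset":[0.11,-0.005,-0.001],"yaw":0},
    {"jaw":255,"offset":[0.134,-0.005,-0.001],"yaw":0},
    {"jaw":255,"offset":[0.134,-0.005,-0.001],"yaw":0},
  ],
)

```text
time: 2.18
position: [532.6, -86.0, 12.1]
tcp_rot: [-0.109, 1.58, 0.11]
wrist_force: [-1.4, 0.3, -0.5]
gripper_width: -0.1
```

```bash
python3 - <<'E'
from h import *
st()
im=r.grab_frame("top")[:,:,::-1]; cv2.imwrite("pics/t1.png",im)
E
```

```text
t 2.18 p [532.6 -86.   12.1] jaw ang 7.98 F [-1.4  0.3 -0.5] T [0.04 0.1  0.01] w -0.1
```

View pics/t1.png

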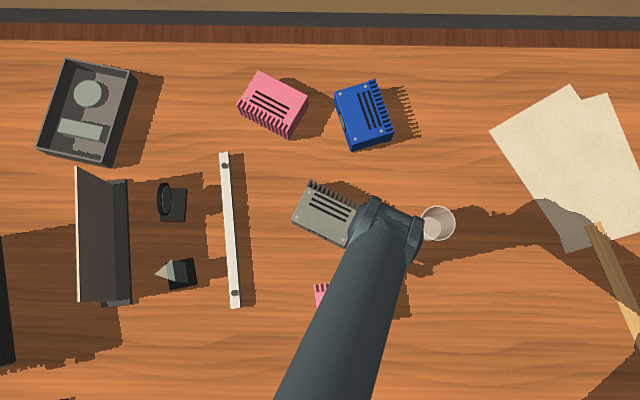

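Call:
drive_tool(
  commands=[
    {"jaw":255,"offset":[-0.005,0.005,0.006],"yaw":0},
    {"jaw":255,"offset":[-0.005,0.01,0.006],"yaw":0},
    {"jaw":255,"offset":[-0.005,0.016,0.006],"yaw":0},
    {"jaw":255,"offset":[-0.005,0.022,0.006],"yaw":0},
    {"jaw":255,"offset":[-0.005,0.026,0.006],"yaw":0},
  ],
)

```text
time: 2.65
position: [541.3, -58.3, 23.8]
tcp_rot: [-0.11, 1.566, 0.111]
wrist_force: [0.6, 0.7, -0.3]
gripper_width: 0.1
```

Call:
drive_tool(
  commands=[
    {"jaw":255,"offset":[0,0.003,0],"yaw":0},
    {"jaw":255,"offset":[0,0.006,0],"yaw":0},
    {"jaw":255,"offset":[0,0.009,0],"yaw":0},
    {"jaw":255,"offset":[0,0.012,0],"yaw":0},
    {"jaw":255,"offset":[0,0.015,0],"yaw":0},
  ],
)

```text
time: 3.07
position: [538.1, -47.8, 23.0]
tcp_rot: [-0.109, 1.568, 0.105]
wrist_force: [-2.3, -5.9, 4.1]
gripper_width: -0.0
```

Call:
drive_tool(
  commands=[
    {"jaw":255,"offset":[0,0.003,0],"yaw":0},
    {"jaw":255,"offset":[0,0.006,0],"yaw":0},
    {"jaw":255,"offset":[0,0.009,0],"yaw":0},
    {"jaw":255,"offset":[0,0.012,0],"yaw":0},
    {"jaw":255,"offset":[0,0.015,0],"yaw":0},
  ],
)

```text
time: 3.48
position: [535.6, -32.1, 22.6]
tcp_rot: [-0.109, 1.569, 0.106]
wrist_force: [-1.8, -4.3, 3.3]
gripper_width: -0.3
```

```bash
python3 - <<'E'
from h import *
st()
im=r.grab_frame("top")[:,:,::-1]; cv2.imwrite("pics/t2.png",im)
im=r.grab_frame("scene")[:,:,::-1]; cv2.imwrite("pics/s2.png",cv2.resize(im[120:300,200:440],None,fx=3,fy=3))
E
```

```text
t 3.48 p [535.6 -32.1  22.6] jaw ang 7.84 F [-1.8 -4.3  3.3] T [-0.8   0.31 -0.04] w -0.3
```

View pics/t2.png

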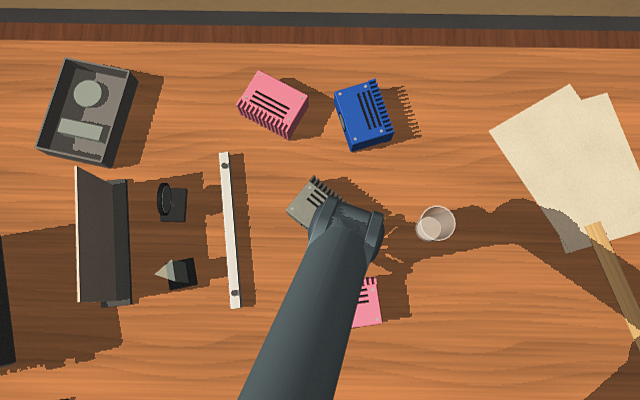

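View pics/s2.png

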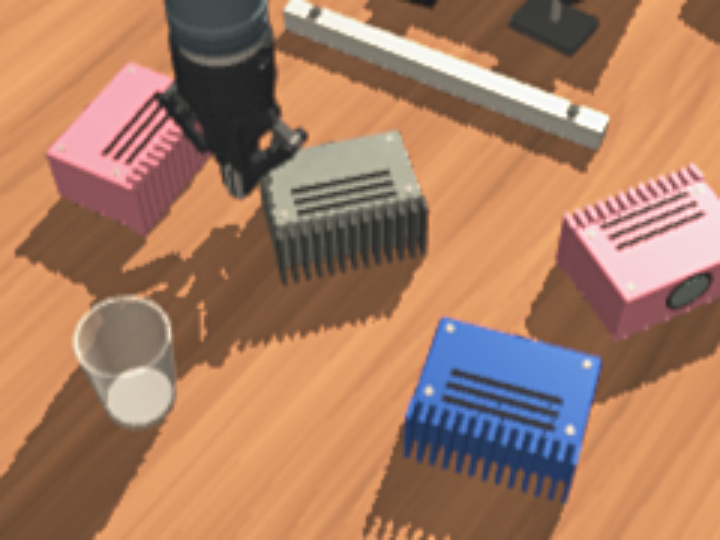

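```bash
cat >> h.py <<'E'
def lampS(show=None):
    im=np.ascontiguousarray(r.grab_frame("scene")[:,:,::-1])
    x0,y0,x1,y1=250,110,440,240
    s=im[y0:y1,x0:x1].astype(int)
    m=(s.max(2)-s.min(2)<40)&(s.min(2)>78)&(s.max(2)<175)
    m=cv2.morphologyEx(m.astype(np.uint8),cv2.MORPH_OPEN,np.ones((2,2),np.uint8))
    m=big(cv2.morphologyEx(m.astype(np.uint8),cv2.MORPH_CLOSE,np.ones((5,5),np.uint8)))
    P,b,mr=rect(m,"scene",60,(x0,y0))
    # order edges; box long edge angle
    e=b[1]-b[0],b[2]-b[1]
    l=max(e,key=np.linalg.norm); a=np.degrees(np.arctan2(l[1],l[0]))%180
    print("dims",sorted(np.round(mr[1],1)),"long-edge ang",round(a,1),"rot left",round(a-7.4,1))
    n=np.array([-np.sin(np.radians(a)),np.cos(np.radians(a))]) # front normal
    q=b[np.argsort(b@n)]; back,front=q[:2].mean(0),q[2:].mean(0)
    t=np.array([n[1],-n[0]])
    f=q[2:][np.argsort(q[2:]@t)]
    c=front-45*n
    print("front mid",front.round(1),"centre(45 back)",c.round(1),"frontL",f[0].round(1),"frontR",f[1].round(1))
    nr=np.array([-.1286,.9917]);tr=np.array([.9917,.1286]);fm=np.array([584,179.2])
    print("gaps to rail of front corners",((fm-f)@nr).round(1),"along rail",((f-fm)@tr).round(1), "centre",((c-fm)@tr).round(1))
    pl=c-45*n-60*t; print("back-left corner",pl.round(1),"back-right",(c-45*n+60*t).round(1))
    if show:
        v=im.copy();v[y0:y1,x0:x1][m>0]=(0,0,255)
        cv2.imwrite(show,cv2.resize(np.hstack([im[y0:y1+30,x0:x1],v[y0:y1+30,x0:x1]]),None,fx=2,fy=2))
    return c,a
E
python3 - <<'E'
from h import *
lampS("pics/m2.png")
E
```

```text
dims [np.float64(38.2), np.float64(302.5)] long-edge ang 7.5 rot left 0.1
front mid [608.4 163.9] centre(45 back) [614.2 119.3] frontL [458.4 144.2] frontR [758.3 183.6]
gaps to rail of front corners [18.6 18.1] along rail [-129.   173.4] centre 22.3
back-left corner [560.6  66.8] back-right [679.6  82.5]
```

View pics/m2.png

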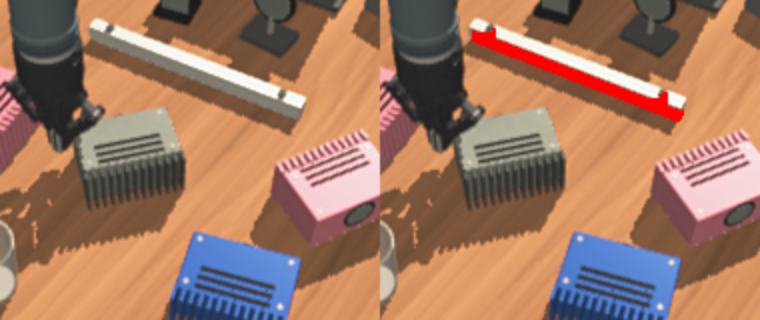

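```bash
python3 - <<'E'
from h import *
im=cv2.imread("pics/s2.png");
for p in((350,150),(300,200),(385,160),(410,185)): print(im[p[1],p[0]])
for p in((400,60),(500,110)):print(im[p[1]-3:p[1]+20:4,p[0]].tolist())
E
```

```text
[157 177 180]
[80 89 90]
[158 180 181]
[175 198 203]
[[129, 143, 151], [109, 119, 125], [111, 122, 127], [115, 125, 129], [108, 120, 132], [59, 82, 118]]
[[112, 124, 129], [100, 113, 125], [59, 81, 114], [56, 83, 120], [58, 82, 119], [56, 80, 116]]
```

```bash
sed -i 's/(s.min(2)>78)&(s.max(2)<175)/(s.min(2)>135)\&(s.max(2)<202)/' h.py; python3 - <<'E'
from h import *
lampS("pics/m3.png")
E
```

```text
dims [np.float64(70.1), np.float64(114.5)] long-edge ang 50.8 rot left 43.4
front mid [587.1  23.9] centre(45 back) [622.   -4.5] frontL [550.9 -20.5] frontR [623.2  68.3]
gaps to rail of front corners [193.8 115. ] along rail [-58.5  24.7] centre 14.0
back-left corner [618.9 -79.5] back-right [694.7  13.6]
```

View pics/m3.png

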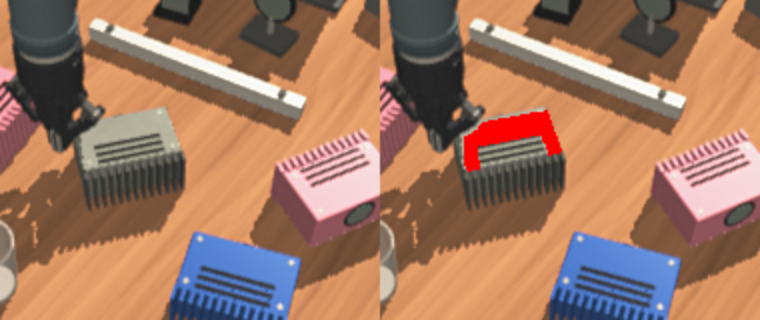

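Call:
drive_tool(
  commands=[
    {"jaw":255,"offset":[0.003,-0.008,0],"yaw":0},
    {"jaw":255,"offset":[0.003,-0.012,0.005],"yaw":0},
    {"jaw":255,"offset":[0.003,-0.012,0.011],"yaw":0},
    {"jaw":255,"offset":[0.003,-0.009,0.014],"yaw":0},
    {"jaw":255,"offset":[0.003,-0.006,0.014],"yaw":0},
  ],
)

```text
time: 4.1
position: [549.5, -35.5, 19.1]
tcp_rot: [-0.108, 1.571, 0.108]
wrist_force: [-2.8, -4.7, 4.6]
gripper_width: 0.4
```

Call:
drive_tool(
  commands=[
    {"jaw":255,"offset":[0,0.003,0],"yaw":0},
    {"jaw":255,"offset":[0,0.006,0],"yaw":0},
    {"jaw":255,"offset":[0,0.009,0],"yaw":0},
    {"jaw":255,"offset":[0,0.012,0],"yaw":0},
    {"jaw":255,"offset":[0,0.015,0],"yaw":0},
  ],
)

```text
time: 4.52
position: [548.6, -19.7, 19.3]
tcp_rot: [-0.109, 1.569, 0.109]
wrist_force: [-2.2, -4.4, 2.1]
gripper_width: 0.0
```

Call:
drive_tool(
  commands=[
    {"jaw":255,"offset":[0,0.003,0],"yaw":0},
    {"jaw":255,"offset":[0,0.006,0],"yaw":0},
    {"jaw":255,"offset":[0,0.009,0],"yaw":0},
    {"jaw":255,"offset":[0,0.012,0],"yaw":0},
    {"jaw":255,"offset":[0,0.015,0],"yaw":0},
  ],
)

```text
time: 4.93
position: [547.2, -4.3, 19.6]
tcp_rot: [-0.109, 1.567, 0.109]
wrist_force: [-1.4, -4.7, 3.1]
gripper_width: -0.1
```

```bash
python3 - <<'E'
from h import *
st()
lampS("pics/m4.png")
E
```

```text
t 4.93 p [547.2  -4.3  19.6] jaw ang 7.98 F [-1.4 -4.7  3.1] T [-0.68  0.19 -0.09] w -0.1
dims [np.float64(68.8), np.float64(106.1)] long-edge ang 36.4 rot left 29.0
front mid [612.7  49.9] centre(45 back) [639.4  13.6] frontL [570.   18.4] frontR [655.4  81.3]
gaps to rail of front corners [157.7 106.2] along rail [-34.6  58.2] centre 33.6
back-left corner [617.8 -58.2] back-right [714.4  13. ]
```

View pics/m4.png

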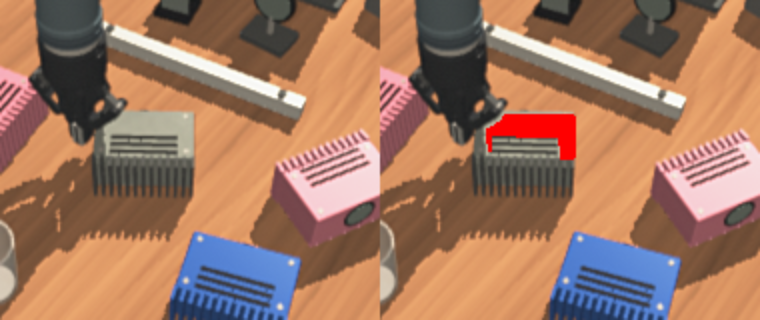

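Call:
drive_tool(
  commands=[
    {"jaw":255,"offset":[0,-0.025,-0.006],"yaw":0},
    {"jaw":255,"offset":[0,-0.05,-0.008],"yaw":0},
    {"jaw":255,"offset":[0,-0.075,-0.008],"yaw":0},
    {"jaw":255,"offset":[0,-0.098,-0.005],"yaw":0},
    {"jaw":255,"offset":[0,-0.1,0.0],"yaw":0},
  ],
)

```text
time: 5.4
position: [561.4, -108.0, 20.0]
tcp_rot: [-0.107, 1.566, 0.103]
wrist_force: [-0.2, -0.4, 0.9]
gripper_width: -0.1
```

```bash
python3 - <<'E'
from h import *
st((636,-96,18))
lampS("pics/m5.png")
E
```

```text
t 5.4 p [ 561.4 -108.    20. ] jaw ang 7.65 F [-0.2 -0.4  0.9] T [-0.09 -0.03 -0.01] w -0.1
offset mm [ 2.2  1.9 75.5]
dims [np.float64(70.0), np.float64(115.2)] long-edge ang 34.6 rot left 27.2
front mid [607.8  49.2] centre(45 back) [633.3  12.2] frontL [560.3  16.5] frontR [655.2  81.9]
gaps to rail of front corners [158.3 105.6] along rail [-44.4  58.1] centre 27.4
back-left corner [609.5 -58.9] back-right [708.2   9.2]
```

View pics/m5.png

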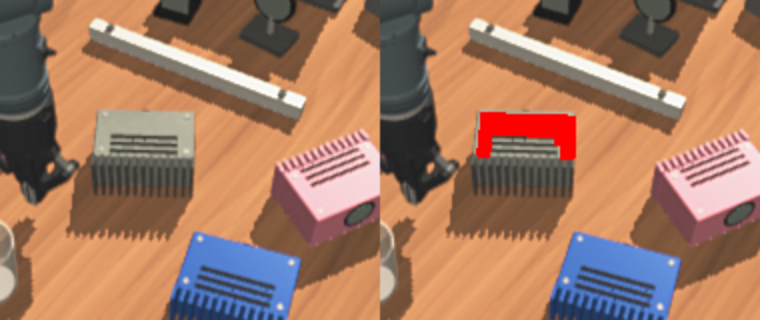

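Call:
drive_tool(
  commands=[
    {"jaw":255,"offset":[0.002,-0.003,0.03],"yaw":0},
    {"jaw":255,"offset":[0.002,-0.003,0.06],"yaw":0},
    {"jaw":255,"offset":[0.002,-0.002,0.073],"yaw":0},
    {"jaw":255,"offset":[0.002,0.01,0.073],"yaw":0},
    {"jaw":255,"offset":[0.002,0.02,0.073],"yaw":0},
  ],
)

```text
time: 5.87
position: [630.8, -69.8, 17.0]
tcp_rot: [-0.11, 1.568, 0.114]
wrist_force: [-1.3, -0.1, -0.0]
gripper_width: -0.2
```

Call:
drive_tool(
  commands=[
    {"jaw":255,"offset":[0,0.003,0],"yaw":0},
    {"jaw":255,"offset":[0,0.006,0],"yaw":0},
    {"jaw":255,"offset":[0,0.009,0],"yaw":0},
    {"jaw":255,"offset":[0,0.012,0],"yaw":0},
    {"jaw":255,"offset":[0,0.015,0],"yaw":0},
  ],
)

```text
time: 6.28
position: [627.6, -59.3, 17.7]
tcp_rot: [-0.108, 1.568, 0.108]
wrist_force: [-0.0, 0.2, 0.0]
gripper_width: -0.0
```

Call:
drive_tool(
  commands=[
    {"jaw":255,"offset":[0,0.003,0],"yaw":0},
    {"jaw":255,"offset":[0,0.006,0],"yaw":0},
    {"jaw":255,"offset":[0,0.009,0],"yaw":0},
    {"jaw":255,"offset":[0,0.012,0],"yaw":0},
    {"jaw":255,"offset":[0,0.015,0],"yaw":0},
  ],
)

```text
time: 6.7
position: [626.8, -46.6, 18.2]
tcp_rot: [-0.11, 1.566, 0.105]
wrist_force: [0.3, -6.1, 1.4]
gripper_width: -0.1
```

```bash
python3 - <<'E'
from h import *
st()
lampS("pics/m6.png")
E
```

```text
t 6.7 p [626.8 -46.6  18.2] jaw ang 7.87 F [ 0.3 -6.1  1.4] T [-0.95 -0.13 -0.  ] w -0.1
dims [np.float64(66.3), np.float64(70.3)] long-edge ang 120.9 rot left 113.5
front mid [620.5  20.6] centre(45 back) [659.1  43.7] frontL [638.6  -9.5] frontR [602.5  50.8]
gaps to rail of front corners [194.2 129.7] along rail [29.8  1.8] centre 57.1
back-left corner [728.6  15.3] back-right [667.  118.3]
```

View pics/m6.png

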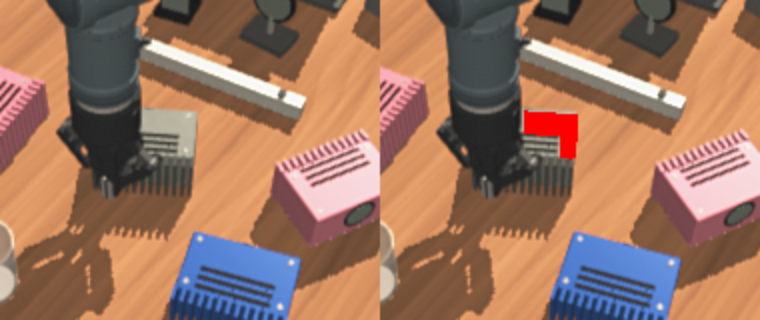

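Call:
drive_tool(
  commands=[
    {"jaw":255,"offset":[0,0.003,0],"yaw":0},
    {"jaw":255,"offset":[0,0.006,0],"yaw":0},
    {"jaw":255,"offset":[0,0.009,0],"yaw":0},
    {"jaw":255,"offset":[0,0.012,0],"yaw":0},
    {"jaw":255,"offset":[0,0.015,0],"yaw":0},
  ],
)

```text
time: 7.17
position: [624.4, -31.3, 18.1]
tcp_rot: [-0.11, 1.567, 0.106]
wrist_force: [1.6, -5.8, 2.4]
gripper_width: -0.1
```

Call:
drive_tool(
  commands=[
    {"jaw":255,"offset":[0,0.003,0],"yaw":0},
    {"jaw":255,"offset":[0,0.006,0],"yaw":0},
    {"jaw":255,"offset":[0,0.009,0],"yaw":0},
    {"jaw":255,"offset":[0,0.012,0],"yaw":0},
    {"jaw":255,"offset":[0,0.015,0],"yaw":0},
  ],
)

```text
time: 7.58
position: [621.6, -16.4, 17.7]
tcp_rot: [-0.11, 1.569, 0.106]
wrist_force: [-0.2, -6.6, 1.7]
gripper_width: 0.1
```

```bash
python3 - <<'E'
from h import *
st()
im=r.grab_frame("top")[:,:,::-1]; a=im[150:330,200:400]
b=r.grab_frame("scene")[:,:,::-1][110:290,250:450]
cv2.imwrite("pics/d7.png",cv2.resize(np.hstack([a,b]),None,fx=2,fy=2))
E
```

```text
t 7.58 p [621.6 -16.4  17.7] jaw ang 7.88 F [-0.2 -6.6  1.7] T [-1.04  0.05  0.02] w 0.1
```

View pics/d7.png

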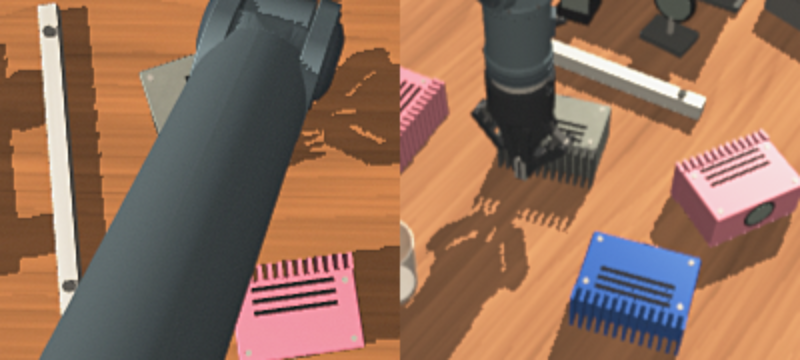

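Call:
drive_tool(
  commands=[
    {"jaw":255,"offset":[0,-0.03,0],"yaw":0},
    {"jaw":255,"offset":[0,-0.06,0],"yaw":0},
    {"jaw":255,"offset":[0,-0.075,-0.03],"yaw":0},
    {"jaw":255,"offset":[0,-0.08,-0.05],"yaw":0},
    {"jaw":255,"offset":[0,-0.08,-0.05],"yaw":0},
  ],
)

```text
time: 8.1
position: [577.3, -102.8, 16.2]
tcp_rot: [-0.102, 1.576, 0.106]
wrist_force: [-1.0, -0.1, -0.3]
gripper_width: 0.1
```

```bash
python3 - <<'E'
from h import *
st()
lampS("pics/m8.png")
E
```

```text
t 8.1 p [ 577.3 -102.8   16.2] jaw ang 7.6 F [-1.  -0.1 -0.3] T [-0.02  0.1  -0.  ] w 0.1
dims [np.float64(68.3), np.float64(117.0)] long-edge ang 19.4 rot left 12.0
front mid [612.7  82.8] centre(45 back) [627.7  40.4] frontL [557.5  63.3] frontR [667.9 102.3]
gaps to rail of front corners [111.5  87.1] along rail [-41.1  73.3] centre 25.5
back-left corner [586.1 -22. ] back-right [699.2  17.9]
```

View pics/m8.png

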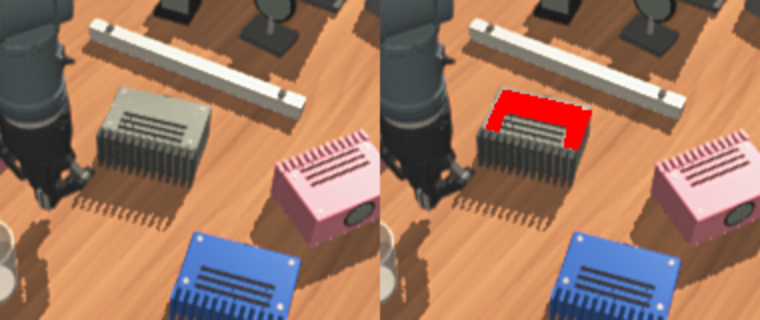

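```bash
python3 - <<'E'
from h import *
st((642,-68,12))
E
```

```text
t 8.15 p [ 580.1 -100.5   16.6] jaw ang 7.75 F [-1.1 -0.1  2. ] T [ 0.03 -0.02  0.01] w -0.2
offset mm [ 4.4 23.9 65.7]
```

Call:
drive_tool(
  commands=[
    {"jaw":255,"offset":[0.002,0.0,0.025],"yaw":0.005},
    {"jaw":255,"offset":[0.004,0.01,0.05],"yaw":0.005},
    {"jaw":0,"offset":[0.004,0.02,0.066],"yaw":0.005},
    {"jaw":0,"offset":[0.004,0.022,0.066],"yaw":0.005},
    {"jaw":0,"offset":[0.004,0.022,0.066],"yaw":0.005},
  ],
)

```text
time: 8.57
position: [647.6, -63.9, 13.0]
tcp_rot: [-0.107, 1.567, 0.113]
wrist_force: [-0.1, 0.2, 0.0]
gripper_width: 36.1
```

Call:
drive_tool(
  commands=[
    {"jaw":0,"offset":[0,0.002,0],"yaw":0},
    {"jaw":0,"offset":[0,0.005,0],"yaw":0},
    {"jaw":0,"offset":[0,0.008,0],"yaw":0},
    {"jaw":0,"offset":[0,0.011,0],"yaw":0},
    {"jaw":0,"offset":[0,0.015,0],"yaw":0},
  ],
)

```text
time: 8.98
position: [643.3, -55.2, 13.6]
tcp_rot: [-0.104, 1.569, 0.104]
wrist_force: [-0.4, -0.2, -0.5]
gripper_width: 85.6
```

Call:
drive_tool(
  commands=[
    {"jaw":0,"offset":[0,0.003,0],"yaw":0},
    {"jaw":0,"offset":[0,0.006,0],"yaw":0},
    {"jaw":0,"offset":[0,0.009,0],"yaw":0},
    {"jaw":0,"offset":[0,0.012,0],"yaw":0},
    {"jaw":0,"offset":[0,0.015,0],"yaw":0},
  ],
)

```text
time: 9.4
position: [641.8, -39.6, 13.5]
tcp_rot: [-0.105, 1.568, 0.105]
wrist_force: [-0.2, 0.0, 0.6]
gripper_width: 85.4
```

Call:
drive_tool(
  commands=[
    {"jaw":0,"offset":[0,0.003,0],"yaw":0},
    {"jaw":0,"offset":[0,0.006,0],"yaw":0},
    {"jaw":0,"offset":[0,0.009,0],"yaw":0},
    {"jaw":0,"offset":[0,0.012,0],"yaw":0},
    {"jaw":0,"offset":[0,0.015,0],"yaw":0},
  ],
)

```text
time: 9.82
position: [639.7, -24.8, 13.5]
tcp_rot: [-0.105, 1.568, 0.105]
wrist_force: [0.8, -0.3, 0.1]
gripper_width: 85.3
```

```bash
cat >>h.py <<'E'
def both(f):
    a=r.grab_frame("top")[:,:,::-1][150:330,200:400]
    b=r.grab_frame("scene")[:,:,::-1][110:290,250:450]
    cv2.imwrite(f,cv2.resize(np.hstack([a,b]),None,fx=2,fy=2))
E
python3 - <<'E'
from h import *
st();both("pics/d9.png")
E
```

```text
t 9.82 p [639.7 -24.8  13.5] jaw ang 7.68 F [ 0.8 -0.3  0.1] T [-0.03  0.01  0.02] w 85.3
```

View pics/d9.png

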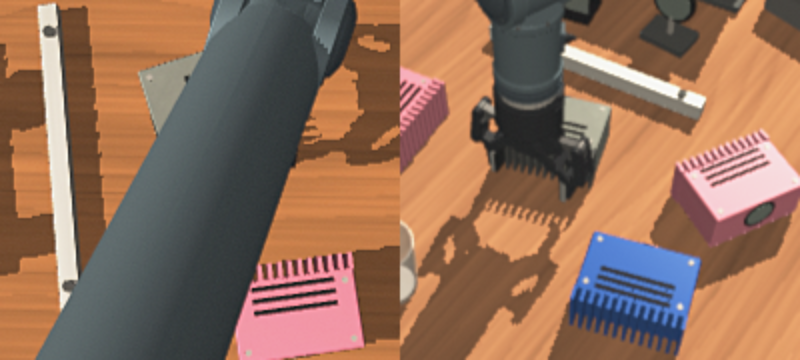

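Call:
drive_tool(
  commands=[
    {"jaw":0,"offset":[0,0.003,0],"yaw":0},
    {"jaw":0,"offset":[0,0.006,0],"yaw":0},
    {"jaw":0,"offset":[0,0.009,0],"yaw":0},
    {"jaw":0,"offset":[0,0.012,0],"yaw":0},
    {"jaw":0,"offset":[0,0.015,0],"yaw":0},
  ],
)

```text
time: 10.33
position: [637.2, -12.6, 13.5]
tcp_rot: [-0.107, 1.569, 0.102]
wrist_force: [-1.4, -5.1, -0.1]
gripper_width: 85.5
```

Call:
drive_tool(
  commands=[
    {"jaw":0,"offset":[0,0.003,0],"yaw":0},
    {"jaw":0,"offset":[0,0.006,0],"yaw":0},
    {"jaw":0,"offset":[0,0.009,0],"yaw":0},
    {"jaw":0,"offset":[0,0.012,0],"yaw":0},
    {"jaw":0,"offset":[0,0.015,0],"yaw":0},
  ],
)

```text
time: 10.75
position: [635.0, 3.5, 13.5]
tcp_rot: [-0.106, 1.57, 0.104]
wrist_force: [-1.7, -4.7, 0.7]
gripper_width: 85.3
```

```bash
python3 - <<'E'
from h import *
st();both("pics/d10.png")
E
```

```text
t 10.75 p [635.    3.5  13.5] jaw ang 7.64 F [-1.7 -4.7  0.7] T [-0.91  0.39  0.27] w 85.3
```

View pics/d10.png

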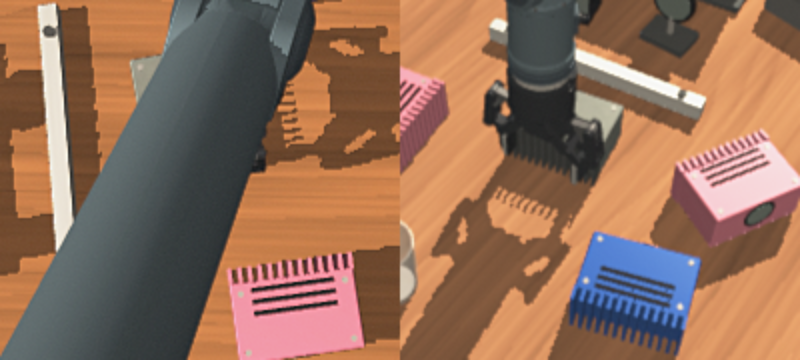

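Call:
drive_tool(
  commands=[
    {"jaw":0,"offset":[0,0.003,0],"yaw":0},
    {"jaw":0,"offset":[0,0.006,0],"yaw":0},
    {"jaw":0,"offset":[0,0.009,0],"yaw":0},
    {"jaw":0,"offset":[0,0.012,0],"yaw":0},
    {"jaw":0,"offset":[0,0.015,0],"yaw":0},
  ],
)

```text
time: 11.27
position: [634.4, 20.0, 13.5]
tcp_rot: [-0.105, 1.567, 0.105]
wrist_force: [-0.3, -4.6, -1.2]
gripper_width: 85.5
```

```bash
python3 - <<'E'
from h import *
st();both("pics/d11.png")
E
```

```text
t 11.27 p [634.4  20.   13.5] jaw ang 7.65 F [-0.3 -4.6 -1.2] T [-0.7   0.    0.02] w 85.5
```

View pics/d11.png

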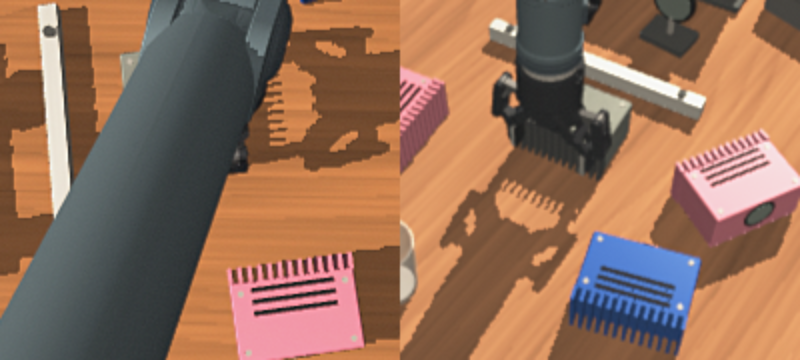

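Call:
drive_tool(
  commands=[
    {"jaw":0,"offset":[0,-0.02,0],"yaw":0},
    {"jaw":0,"offset":[0,-0.05,0],"yaw":0},
    {"jaw":0,"offset":[0,-0.08,0],"yaw":0},
    {"jaw":0,"offset":[0,-0.11,0],"yaw":0},
    {"jaw":0,"offset":[0,-0.11,0],"yaw":0},
  ],
)

```text
time: 11.78
position: [649.8, -97.2, 15.0]
tcp_rot: [-0.102, 1.565, 0.095]
wrist_force: [0.1, -2.2, 1.0]
gripper_width: 85.4
```

```bash
python3 - <<'E'
from h import *
st();lampS("pics/m12.png")
im=cv2.imwrite("pics/t12.png",r.grab_frame("top")[:,:,::-1])
E
```

```text
t 11.78 p [649.8 -97.2  15. ] jaw ang 7.18 F [ 0.1 -2.2  1. ] T [-0.19  0.05  0.04] w 85.4
dims [np.float64(70.8), np.float64(115.7)] long-edge ang 7.5 rot left 0.1
front mid [627.8 114.8] centre(45 back) [633.7  70.2] frontL [570.5 107.3] frontR [685.2 122.4]
gaps to rail of front corners [69.6 69.3] along rail [-22.6  93. ] centre 35.3
back-left corner [580.1  17.7] back-right [699.1  33.5]
```

View pics/m12.png

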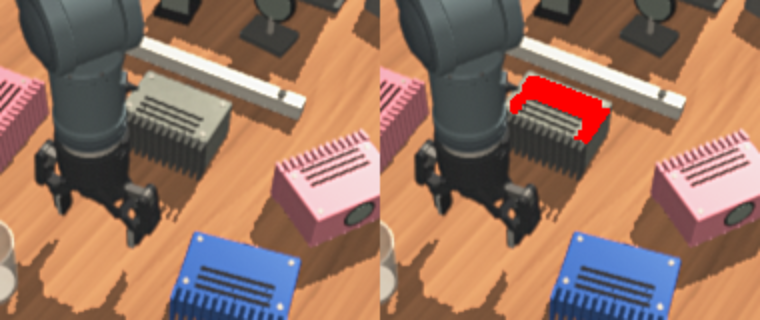

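View pics/t12.png

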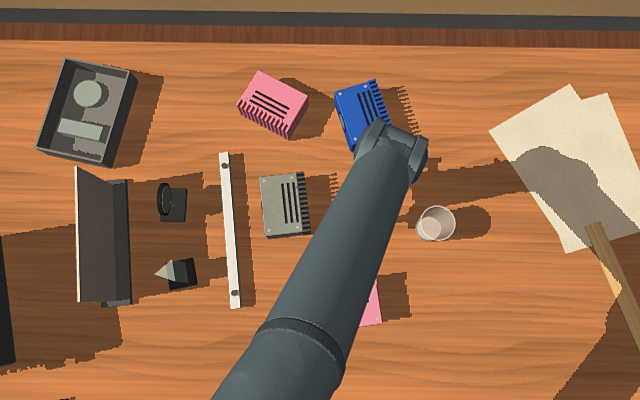

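```bash
python3 - <<'E'
from h import *
im=cv2.imread("pics/t12.png")
print(rail(im)[2]);P,b,m=lamp(im,(250,165,320,245));print(b,m)
st((645,8,13))
E
```

```text
((582.6995849609375, 189.21356201171875), (318.49560546875, 18.751758575439453), 7.398009300231934)
[[563.5863   112.45582 ]
 [575.9359    24.680595]
 [693.8041    41.2642  ]
 [681.45447  129.03943 ]] ((628.6951904296875, 76.8600082397461), (119.02906036376953, 88.63973999023438), 8.0087308883667)
t 11.88 p [649.5 -89.7  14. ] jaw ang 7.5 F [ 0.2 -0.2 -1.1] T [0.03 0.03 0.03] w 85.1
offset mm [ 1.2 97.5  8.3]
```

Call:
drive_tool(
  commands=[
    {"jaw":0,"offset":[0.001,0.03,0],"yaw":0},
    {"jaw":0,"offset":[0.001,0.06,0],"yaw":0},
    {"jaw":0,"offset":[0.001,0.085,0],"yaw":0},
    {"jaw":0,"offset":[0.001,0.095,0],"yaw":0},
    {"jaw":0,"offset":[0.001,0.1,0],"yaw":0},
  ],
)

```text
time: 12.3
position: [635.0, 16.9, 12.1]
tcp_rot: [-0.108, 1.568, 0.115]
wrist_force: [0.4, -0.2, 0.3]
gripper_width: 85.5
```

Call:
drive_tool(
  commands=[
    {"jaw":0,"offset":[0,0.004,0],"yaw":0},
    {"jaw":0,"offset":[0,0.008,0],"yaw":0},
    {"jaw":0,"offset":[0,0.012,0],"yaw":0},
    {"jaw":0,"offset":[0,0.016,0],"yaw":0},
    {"jaw":0,"offset":[0,0.02,0],"yaw":0},
  ],
)

```text
time: 12.72
position: [632.7, 25.0, 12.8]
tcp_rot: [-0.106, 1.568, 0.099]
wrist_force: [1.5, -4.6, -0.5]
gripper_width: 85.4
```

Call:
drive_tool(
  commands=[
    {"jaw":0,"offset":[0,0.004,0],"yaw":0},
    {"jaw":0,"offset":[0,0.008,0],"yaw":0},
    {"jaw":0,"offset":[0,0.012,0],"yaw":0},
    {"jaw":0,"offset":[0,0.016,0],"yaw":0},
    {"jaw":0,"offset":[0,0.02,0],"yaw":0},
  ],
)

```text
time: 13.13
position: [630.0, 48.1, 12.8]
tcp_rot: [-0.105, 1.568, 0.103]
wrist_force: [1.0, -5.5, 0.5]
gripper_width: 85.6
```

Call:
drive_tool(
  commands=[
    {"jaw":0,"offset":[0,0.003,0],"yaw":0},
    {"jaw":0,"offset":[0,0.006,0],"yaw":0},
    {"jaw":0,"offset":[0,0.009,0],"yaw":0},
    {"jaw":0,"offset":[0,0.012,0],"yaw":0},
    {"jaw":0,"offset":[0,0.015,0],"yaw":0},
  ],
)

```text
time: 13.55
position: [628.0, 63.2, 12.8]
tcp_rot: [-0.106, 1.568, 0.104]
wrist_force: [0.5, -5.2, 1.2]
gripper_width: 85.4
```

```bash
python3 - <<'E'
from h import *
st();both("pics/d13.png")
E
```

```text
t 13.55 p [628.   63.2  12.8] jaw ang 7.63 F [ 0.5 -5.2  1.2] T [-0.96 -0.07  0.04] w 85.4
```

View pics/d13.png

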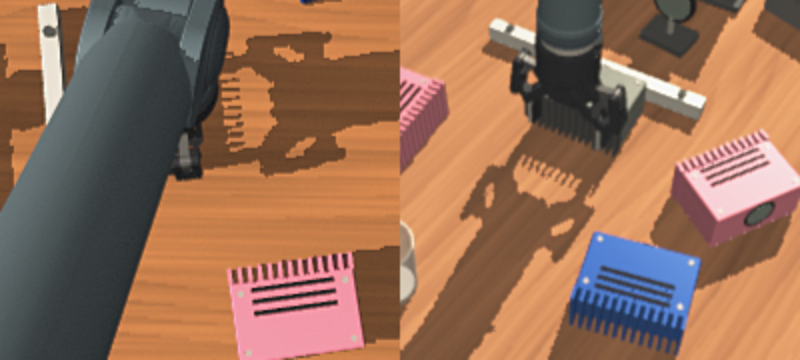

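Call:
drive_tool(
  commands=[
    {"jaw":0,"offset":[0,0.003,0],"yaw":0},
    {"jaw":0,"offset":[0,0.006,0],"yaw":0},
    {"jaw":0,"offset":[0,0.008,0],"yaw":0},
    {"jaw":0,"offset":[0,0.01,0],"yaw":0},
    {"jaw":0,"offset":[0,0.012,0],"yaw":0},
  ],
)

```text
time: 14.07
position: [626.4, 74.9, 12.8]
tcp_rot: [-0.105, 1.568, 0.104]
wrist_force: [0.9, -5.1, 1.4]
gripper_width: 85.3
```

Call:
drive_tool(
  commands=[
    {"jaw":0,"offset":[0,0.001,0],"yaw":0},
    {"jaw":0,"offset":[0,0.002,0],"yaw":0},
    {"jaw":0,"offset":[0,0.003,0],"yaw":0},
    {"jaw":0,"offset":[0,0.004,0],"yaw":0},
    {"jaw":0,"offset":[0,0.005,0],"yaw":0},
  ],
)

```text
time: 14.48
position: [625.8, 79.8, 12.8]
tcp_rot: [-0.105, 1.568, 0.103]
wrist_force: [1.7, -5.8, 0.8]
gripper_width: 85.5
```

Call:
drive_tool(
  commands=[
    {"jaw":0,"offset":[0,0.001,0],"yaw":0},
    {"jaw":0,"offset":[0,0.002,0],"yaw":0},
    {"jaw":0,"offset":[0,0.003,0],"yaw":0},
    {"jaw":0,"offset":[0,0.004,0],"yaw":0},
    {"jaw":0,"offset":[0,0.005,0],"yaw":0},
  ],
)

```text
time: 14.9
position: [625.2, 82.8, 12.8]
tcp_rot: [-0.106, 1.568, 0.101]
wrist_force: [1.6, -7.0, 1.5]
gripper_width: 85.3
```

Call:
drive_tool(
  commands=[
    {"jaw":0,"offset":[0,0.001,0],"yaw":0},
    {"jaw":0,"offset":[0,0.002,0],"yaw":0},
    {"jaw":0,"offset":[0,0.002,0],"yaw":0},
  ],
)

```text
time: 15.15
position: [625.0, 82.9, 12.8]
tcp_rot: [-0.106, 1.568, 0.098]
wrist_force: [-0.0, -9.2, 1.2]
gripper_width: 85.3
```

Call:
drive_tool(
  commands=[
    {"jaw":0,"offset":[0,0.001,0],"yaw":0},
    {"jaw":0,"offset":[0,0.002,0],"yaw":0},
    {"jaw":0,"offset":[0,0.002,0],"yaw":0},
  ],
)

```text
time: 15.4
position: [625.0, 82.8, 12.9]
tcp_rot: [-0.107, 1.567, 0.096]
wrist_force: [2.1, -12.0, 1.5]
gripper_width: 85.3
```

```bash
python3 - <<'E'
from h import *
st();both("pics/d14.png")
E
```

```text
t 15.4 p [625.   82.8  12.9] jaw ang 7.4 F [  2.1 -12.    1.5] T [-2.13 -0.17 -0.06] w 85.3
```

View pics/d14.png

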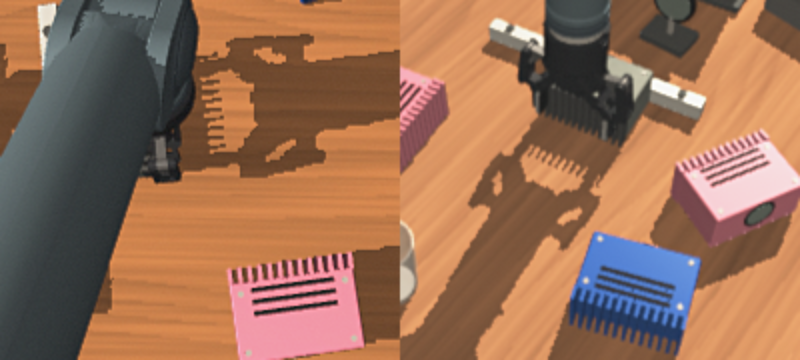

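Call:
drive_tool(
  commands=[
    {"jaw":0,"offset":[0,0.002,0],"yaw":0},
    {"jaw":0,"offset":[0,0.004,0],"yaw":0},
    {"jaw":0,"offset":[0,0.004,0],"yaw":0},
  ],
)

```text
time: 15.75
position: [625.0, 82.8, 13.2]
tcp_rot: [-0.11, 1.566, 0.091]
wrist_force: [1.5, -15.8, 2.5]
gripper_width: 85.6
```

Call:
drive_tool(
  commands=[
    {"jaw":0,"offset":[0,-0.006,0],"yaw":0},
    {"jaw":0,"offset":[0,-0.02,0],"yaw":0},
    {"jaw":0,"offset":[0,-0.05,0],"yaw":0},
    {"jaw":0,"offset":[0,-0.085,0],"yaw":0},
    {"jaw":0,"offset":[0,-0.12,0],"yaw":0},
  ],
)

```text
time: 16.17
position: [640.0, -21.4, 12.0]
tcp_rot: [-0.106, 1.568, 0.113]
wrist_force: [0.1, 0.1, 0.0]
gripper_width: 85.3
```

Call:
drive_tool(
  commands=[
    {"jaw":0,"offset":[0,-0.03,0],"yaw":0},
    {"jaw":0,"offset":[-0.02,-0.04,0],"yaw":0},
    {"jaw":0,"offset":[-0.06,-0.04,0],"yaw":0},
    {"jaw":0,"offset":[-0.06,-0.04,0],"yaw":0},
    {"jaw":0,"offset":[-0.06,-0.04,0],"yaw":0},
  ],
)

```text
time: 16.58
position: [648.2, -62.7, 75.4]
tcp_rot: [-0.104, 1.562, 0.109]
wrist_force: [-0.1, 0.4, -0.8]
gripper_width: 85.5
```

```bash
python3 - <<'E'
from h import *
st();lampS("pics/m15.png")
im=np.ascontiguousarray(r.grab_frame("top")[:,:,::-1]);cv2.imwrite("pics/t15.png",im)
P,b,m=lamp(im,(232,165,300,245));print(b,m,rail(im)[2])
E
```

```text
t 16.58 p [648.2 -62.7  75.4] jaw ang 7.76 F [-0.1  0.4 -0.8] T [0.07 0.04 0.02] w 85.5
dims [np.float64(70.8), np.float64(116.9)] long-edge ang 7.6 rot left 0.2
front mid [619.1 175.8] centre(45 back) [625.1 131.2] frontL [561.2 168.1] frontR [677.1 183.5]
gaps to rail of front corners [8.1 7.7] along rail [-24.   92.9] centre 34.6
back-left corner [571.5  78.7] back-right [690.5  94.5]
[[546.27203 174.53764]
 [557.618    85.79155]
 [685.24176 102.10799]
 [673.8958  190.85408]] ((615.7568969726562, 138.32281494140625), (128.66258239746094, 89.46844482421875), 7.285622596740723) ((582.6942749023438, 189.2550506591797), (318.4960632324219, 18.674007415771484), 7.3926262855529785)
```

View pics/m15.png

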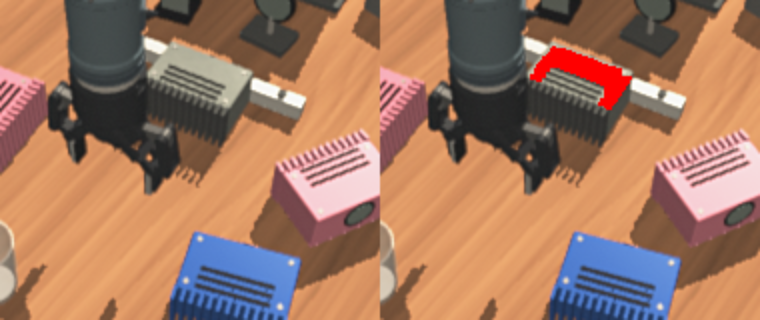

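View pics/t15.png

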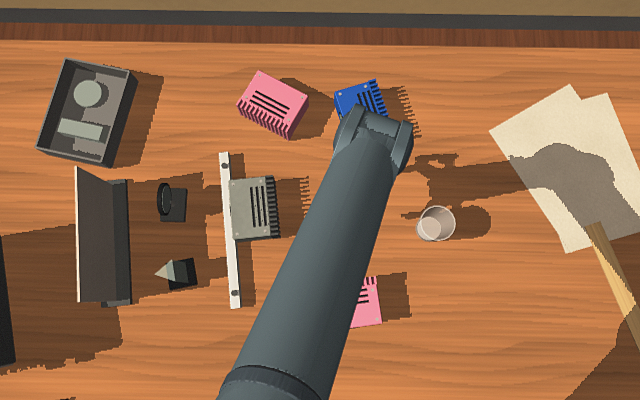

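```bash
python3 - <<'E'
import cv2,numpy as np
a=cv2.imread("pics/t15.png");b=cv2.imread("pics/top0.png")
cv2.imwrite("pics/c15.png",cv2.resize(a[145:250,205:295],None,fx=5,fy=5,interpolation=cv2.INTER_CUBIC))
d=cv2.absdiff(a,b).max(2)
for n,(x0,y0,x1,y1) in dict(prism=(150,250,202,295),lens=(150,175,200,228),beaker=(412,202,458,246),pinkU=(232,65,312,142)).items(): print(n,(d[y0:y1,x0:x1]>40).sum())
E
```

```text
prism 0
lens 0
beaker 231
pinkU 0
```

View pics/c15.png

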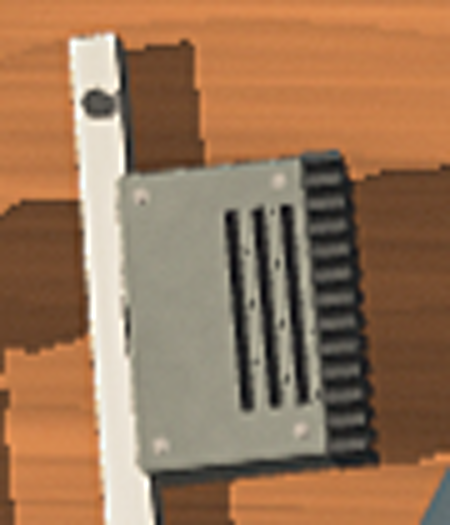

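```bash
python3 - <<'E'
from h import *
b=cv2.imread("pics/scene0.png");a=r.grab_frame("scene")[:,:,::-1]
t0=cv2.imread("pics/top0.png");t1=r.grab_frame("top")[:,:,::-1]
d=cv2.absdiff(np.ascontiguousarray(a),b).max(2);print((d[215:270,218:266]>40).sum())
v=np.hstack([cv2.resize(x,(260,260)) for x in(b[210:275,210:275],a[210:275,210:275])]+[cv2.resize(x,(140,260)) for x in(t0[195:255,412:462],t1[195:255,412:462])])
cv2.imwrite("pics/bk.png",v); st()
E
```

```text
204
t 16.78 p [644.  -62.4  70.9] jaw ang 7.81 F [-0.4  0.1 -0.3] T [ 0.06 -0.01 -0.03] w 85.5
```

View pics/bk.png

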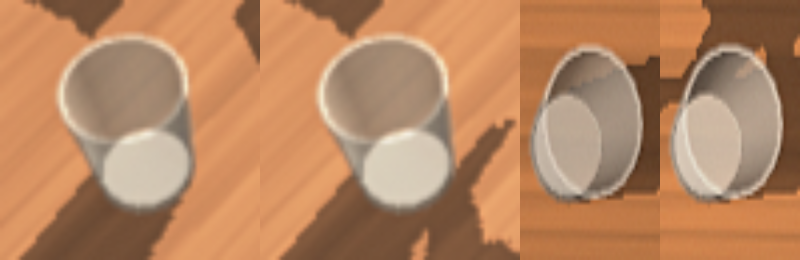

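The beaker outline is the same in both pictures. Only the arm's shadow differs, so I'll hand the job in.

```bash
python3 -c "
from rig import r
print(r.job_done())"
```

```text
the job is handed in; nothing more can be done
None
```

The lamp box now stands with its window side against the rail, and I handed the job in with the robot touching nothing, after about 17 s of the 72 s allowed.

- **Turning:** I pushed the grey box round about 58° clockwise with the closed fingertips, first at its front-left corner and then at its back-left corner. I squared the last 12° with the open fingers pressed on the finned back. That finished about 65 mm clear of the rail, where the scene camera gave 0.1° of error and the top camera 0.6°.
- **Pushing up:** I pushed the box straight in with both fingers, at about 5–6 N. At the rail it stalled, and I let the force rise to about 16 N to seat it before backing off.

**Last checks**
- **Flush:** The box is within about 0.2° of the rail in both views. It sits about 35 mm off the rail's middle, so its nearer edge is about 65 mm short of that end.
- **Disagreement between cameras:** The top view gives a gap of about 0 mm. The scene view reads about 8 mm, equal at both corners. I put this down to its mask leaving out the lit front edge, because it already read 6 mm more than the top view before contact. The stall and an enlarged top picture both agree with contact.
- **Bystanders:** The prism and lens show no pixel change. The beaker area did change, but by eye that is the arm's shadow, with its outline unmoved.

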